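# Make up a tile-shape sample tray, leaving the chipped seconds

### The job

Make up the wooden sample tray: put the one sound tile of each of the four shapes (square, hexagon, long pointed hexagon, strip) into the recess cut to its outline, lying flat on the felt. Biscuit tile is brittle, so set each one down, do not drop it. The square and the hexagon with pieces broken off are seconds: leave them lying where they are.

Things in the scene. Friction and masses are not known exactly. Their poses are not given: they have to be found in the camera images.
- square_tile: Sound square tile, 60 x 60 mm, all four corners whole, 15 mm thick, plain terracotta biscuit, lying flat. Origin: centre of the underside, z up. Sides along its x and y.
- hexagon_tile: Sound regular hexagon tile, 56 mm across flats (64.7 mm across points), all six corners whole, 15 mm thick, plain terracotta biscuit, lying flat. Origin: centre of the underside, z up. Two of its points lie at +x and -x, two of its flats face +y and -y.
- pointed_tile: Sound long hexagon tile: 72 mm from point to point along x, 44 mm wide along y, its two straight sides (28 mm long) facing +y and -y, each end a right-angled point, 15 mm thick, plain terracotta biscuit, lying flat. Origin: centre of the underside, z up. 
- strip_tile: Sound border strip, a plain bar 80 mm long along x and 26 mm wide along y with square ends and softened edges, 15 mm thick, plain terracotta biscuit, lying flat. Origin: centre of the underside, z up. 
- chipped_square: A second: 60 x 60 mm square tile with one corner (+x +y) broken out, some 35 mm off each side, leaving a ragged edge, 15 mm thick, plain terracotta biscuit, lying flat. Origin: centre of the underside, z up. Origin at the centre of the once whole square. To be left where it lies.
- chipped_hexagon: A second: hexagon tile, 56 mm across flats, with about a third (towards +x, most of it at +y) broken away, leaving a ragged edge, 15 mm thick, plain terracotta biscuit, lying flat. Origin: centre of the underside, z up. Origin at the centre of the once whole hexagon. To be left where it lies.
- square_recess: Square recess, 76 x 76 mm, sides along x and y. Fixed: a quarter of the low wooden tray (244 x 244 mm, rim 16 mm above the bench): wood insert 112 x 112 mm, felt floor. Origin: centre of its underside, 6 mm above the bench; recess centred on it, floor 10 mm and top face 15 mm above the bench. 8 mm larger than its tile all round.
- hexagon_recess: Regular hexagon recess, 72 mm across flats, points at +x and -x, flats facing +y and -y. Fixed: a quarter of the low wooden tray (244 x 244 mm, rim 16 mm above the bench): wood insert 112 x 112 mm, felt floor. Origin: centre of its underside, 6 mm above the bench; recess centred on it, floor 10 mm and top face 15 mm above the bench. 8 mm larger than its tile all round.
- pointed_recess: Long hexagon recess, 94.6 mm from point to point along x, 60 mm wide along y. Fixed: a quarter of the low wooden tray (244 x 244 mm, rim 16 mm above the bench): wood insert 112 x 112 mm, felt floor. Origin: centre of its underside, 6 mm above the bench; recess centred on it, floor 10 mm and top face 15 mm above the bench. 8 mm larger than its tile all round.
- strip_recess: Narrow rectangular recess, 96 mm along x, 42 mm along y. Fixed: a quarter of the low wooden tray (244 x 244 mm, rim 16 mm above the bench): wood insert 112 x 112 mm, felt floor. Origin: centre of its underside, 6 mm above the bench; recess centred on it, floor 10 mm and top face 15 mm above the bench. 8 mm larger than its tile all round.
Mind the look-alikes: they are no part of the job. Leave any blue or white look-alike of the pointed_tile alone.

How it is judged:
By the outcome, as a careful person would: the job done as asked, in the order asked, and still so for the second after the job is handed in, with the robot touching nothing.
It also fails if it takes over 109 s, if anything falls off the work surface, if the arm or the gripper's body presses on something with over 40 N, if the wrist force passes 120 N, or if a joint passes its speed limit or range.

### The arm

A 6-joint arm with a two-finger parallel gripper is mounted at the origin on the work surface. World frame = base frame: x ahead of the robot, y to its left, z up, the work surface at z = 0. Lengths are in mm, angles in rad, forces in N, time in s.
With the tool pointing down it reaches from about 300 to 775 mm from the base axis. Payload 14.6 kg.
Tool frame: the origin (TCP) lies on the centre line of the jaws, within the pads' length; the fingertips stand 19 mm ahead of it and the grasp point (between the pads) is the TCP (bot.tip_reach is the distance from the TCP to the fingertips, in mm); y points along the fingers, x is the direction in which the jaws open and shut, and the axes are right-handed (so a half turn about y gives the same grasp; the last joint's range is limited). The gripper opens to 85 mm and grips with 20 to 120 N. Pads are 22 mm wide; open, the fingers measure 114 mm over their backs; the gripper's body (76 mm by 85 mm) begins 54 mm behind the grasp point. The pads swing forward as they close: fully open they stand 13 mm farther back than shut.
Start: joints at [1.167, 0.3, 1.521, -0, 1.321, -0.067], TCP at [181.755, 519.09, 250.281] pointing down, gripper open.
Joint ranges: [-3.03, 3.03], [-0.79, 2.21], [0.23, 2.52], [-1.04, 4.18], [0, 3.07], [-2.55, 2.55]. Speed limits (rad/s): [2.22, 2.22, 2.57, 3.14, 3.14, 3.14].

### API

Orientations are given as a unit quaternion [w, x, y, z].
In Python, from rig import bot gives the robot as it stands. Calls block until the motion is done:
- bot.move_to(position, orientation): joint-space move of the TCP to a pose.
- bot.servo_line(position, attitude=None, speed=150, until_force=None): straight line of the TCP; attitude=None keeps the orientation; speed is the mean speed in mm/s. With until_force (N) it stops when the force on the tool has changed by that much, and returns True; else False.
- bot.move_joints(angles): joint-space move.
- bot.move_gripper(opening, grip_force=None): finger opening in mm; grip_force is the grip in N (None keeps the last); returns when the fingers have stopped.
- bot.dwell(seconds).
- bot.ik(position, orientation): joint angles nearest the present ones, or None.
- bot.read_state(): the state.
- bot.read_camera(name): name is "scene" or "top"; returns a dict with "image" (480x640x3 uint8, blue, green, red), "depth" (480x640 float32, mm along the optical axis (not along the pixel's ray), 0 where there is no reading), "fovy" (degrees; the focal length in pixels is half the picture's height over the tangent of half this angle, whatever the lens; pixels are square), "cx", "cy" (the principal point, pixels), "eye" and "attitude" of the camera in the world. Camera axes: x right, y down, z forward; pixel columns grow to the right and rows downward; lengths in mm; the calibration is good to about 2 mm. A picture is of the moment at which its call begins.
A pose or a line that the arm cannot do raises bot.MotionError and nothing moves.
- bot.finish_job(): hands the job in, once; it reports no verdict.
The state is a dict: "clock": time; "joint_positions": joint angles; "qvel": joint speeds; "effort": joint torques, N m; "ee_pos": TCP position; "tool_rot": TCP orientation; "ft_force": force on the tool from outside, world axes, zero at the start; "moment": the same for the moment, N m; "grip_width": finger opening in mm.
Only numpy, scipy, OpenCV 4.12 (cv2) and the standard library are available. Lean on these libraries where they do the work, as an engineer would, in place of code of your own. Each camera call takes 0.05 s, during which the arm holds its last target. There are 200 camera calls.

## Working session

There is one attempt and no reset: what is moved stays moved. The work goes in short steps, each a Python script; the robot and the scene stay as the last script left them, time stands still between calls to the robot, and variables do not carry over. Pictures are saved under pics/ and viewed, about 12 in all and at most 16, crops included, and the job is handed in when it is done.

```bash
mkdir -p pics; ls
python3 - <<'E'
from rig import bot
import cv2,numpy as np
for n in ("top","scene"):
    c=bot.read_camera(n); cv2.imwrite(f"pics/{n}0.png",c["image"])
    np.savez(f"{n}0.npz",**{k:np.array(v) for k,v in c.items()})
    print(n,c["fovy"],c["cx"],c["cy"],c["eye"],c["attitude"],c["image"].shape)
print(bot.read_state())
E
```

```text
pics
top 50.12684287745147 318.1713551290568 227.88756484008627 [ 388.06942715  -12.1581694  1078.03024739] [-0.05148132  0.71263231 -0.69832687  0.04294718] (480, 640, 3)
scene 52.8425073220531 328.7373785948281 235.980991040466 [ 927.09389934 -431.56070161  744.12133685] [-0.31323465  0.86574864  0.36948537 -0.12587259] (480, 640, 3)
{'clock': 0.1, 'joint_positions': array([ 1.16739452e+00,  3.00405377e-01,  1.52154000e+00, -8.52010636e-06,
        1.32067135e+00, -6.66081094e-02]), 'qvel': array([-0.0013566 ,  0.00063714, -0.00223916,  0.00095118,  0.00069766,
       -0.00041388]), 'effort': array([ 5.37539909e-04, -5.44369197e+01, -3.62377167e+01, -2.47251000e-05,
        2.99240644e-03,  1.23759605e-05]), 'ee_pos': array([181.68788416, 518.92100345, 249.77472816]), 'tool_rot': array([-0.57653605,  0.57691975,  0.40881981, -0.40943394]), 'ft_force': array([-0.47877369, -1.41237556,  0.40362881]), 'moment': array([-0.04287898, -0.05273562, -0.03450617]), 'grip_width': 85.5362251936196}
```

View pics/top0.png

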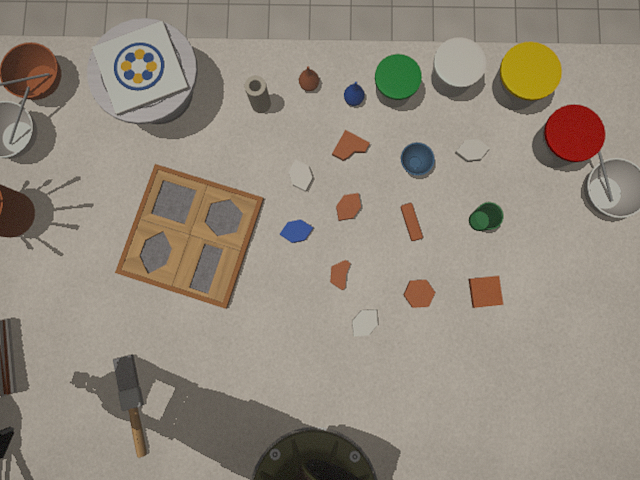

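View pics/scene0.png

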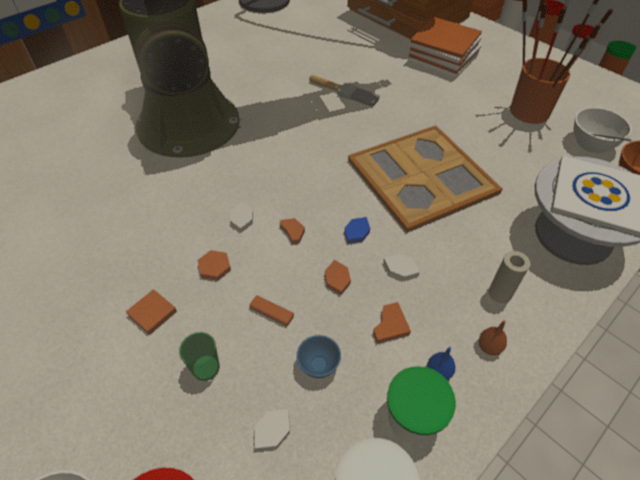

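The top view shows terracotta pieces at these pixels:
- (486,291): whole square.
- (350,145): square with a corner missing.
- (419,293): whole hexagon.
- (340,274): hexagon with a piece missing.
- (349,207): pointed.
- (412,222): strip.

The blue (296,231) and white (301,176), (472,151), (365,322) long hexagons are look-alikes. The tray recesses are square (174,201), hexagon (224,216), pointed (155,252) and strip (206,268). I'll measure all of these and make one enlarged crop to confirm.

```bash
cat > h.py <<'E'
import numpy as np, cv2
from scipy.spatial.transform import Rotation as R
def ray(c,uv,z):
    f=240/np.tan(np.radians(float(c["fovy"]))/2); uv=np.atleast_2d(uv).astype(float)
    d=np.c_[(uv[:,0]-c["cx"])/f,(uv[:,1]-c["cy"])/f,np.ones(len(uv))]
    q=np.array(c["attitude"]); d=R.from_quat(np.r_[q[1:],q[0]]).apply(d); e=np.array(c["eye"])
    return (e+d*((z-e[2])/d[:,2])[:,None])[:,:2]
def blobs(mask,lo=120):
    cs,_=cv2.findContours(mask,cv2.RETR_EXTERNAL,cv2.CHAIN_APPROX_NONE)
    return [k for k in cs if cv2.contourArea(k)>lo]
def info(c,k,z):
    P=ray(c,k[:,0],z).astype(np.float32)
    (m,s,a)=cv2.minAreaRect(P); M=cv2.moments(P)
    cen=np.array([M["m10"],M["m01"]])/M["m00"]
    D=P-cen; w,V=np.linalg.eigh(D.T@D); ax=V[:,1]
    return dict(px=k[:,0].mean(0).round(),c=cen.round(1),rc=np.round(m,1),s=np.round(s,1),a=round(a,1),pa=round(np.degrees(np.arctan2(ax[1],ax[0])),1),A=round(M["m00"]))
def red(img):
    h=cv2.cvtColor(img,cv2.COLOR_BGR2HSV); return cv2.inRange(h,(0,120,90),(14,255,255))
E
python3 - <<'E'
from h import *
c=dict(np.load("top0.npz")); im=c["image"]
roi=np.zeros((480,640),np.uint8); roi[120:320,320:520]=255
for k in blobs(red(im)&roi): print(info(c,k,15))
h=cv2.cvtColor(im,cv2.COLOR_BGR2HSV)
roi[:]=0; roi[160:310,110:270]=255
felt=cv2.inRange(h,(0,0,40),(179,45,150))&roi
tray=np.zeros_like(roi)
print("felt")
for k in blobs(felt,300):
    print(info(c,k,12))
wood=cv2.inRange(h,(5,70,50),(25,255,255))&roi
for k in blobs(wood,3000): print("wood",info(c,k,16))
d=c["depth"]; print(d[216,224],d[293,419],d[293,450],d[260,181])
a=cv2.resize(im[125:315,320:520],None,fx=3,fy=3,interpolation=cv2.INTER_CUBIC); cv2.imwrite("pics/crop1.png",a)
cv2.imwrite("pics/felt.png",np.hstack([cv2.resize(x[155:315,105:275],None,fx=2,fy=2) for x in (felt,wood)]))
from rig import bot
q=bot.read_state()["tool_rot"]; print(R.from_quat(np.r_[q[1:],q[0]]).as_matrix().round(3), bot.tip_reach)
E
```

```text
{'px': array([419., 293.]), 'c': array([ 399.8, -207.1]), 'rc': array([ 400.3, -207.3]), 's': array([52.9, 61.6]), 'a': 1.2, 'pa': np.float64(49.2), 'A': 2463}
{'px': array([486., 291.]), 'c': array([ 406.7, -344.1]), 'rc': array([ 406.5, -344.1]), 's': array([58.2, 60.1]), 'a': 6.9, 'pa': np.float64(98.5), 'A': 3260}
{'px': array([340., 274.]), 'c': array([436.3, -43.4]), 'rc': array([436.3, -41.6]), 's': array([34.1, 59. ]), 'a': 78.5, 'pa': np.float64(168.3), 'A': 1436}
{'px': array([411., 222.]), 'c': array([ 548. , -191.8]), 'rc': array([ 548.1, -191.8]), 's': array([77.6, 24.7]), 'a': 17.5, 'pa': np.float64(-161.8), 'A': 1720}
{'px': array([348., 206.]), 'c': array([578. , -59.9]), 'rc': array([578. , -59.9]), 's': array([50.4, 50.5]), 'a': 11.5, 'pa': np.float64(146.1), 'A': 1972}
{'px': array([350., 145.]), 'c': array([710.2, -60.5]), 'rc': array([704. , -62.9]), 's': array([58.8, 60.2]), 'a': 62.7, 'pa': np.float64(111.1), 'A': 2537}
felt
{'px': array([206., 268.]), 'c': array([442.3, 234.2]), 'rc': array([442.4, 234.2]), 's': array([39.8, 94.3]), 'a': 73.9, 'pa': np.float64(163.4), 'A': 3498}
{'px': array([155., 252.]), 'c': array([474. , 341.7]), 'rc': array([473.8, 341.4]), 's': array([63.9, 64.8]), 'a': 28.3, 'pa': np.float64(163.1), 'A': 3371}
{'px': array([223., 217.]), 'c': array([550. , 202.4]), 'rc': array([550., 203.]), 's': array([69.7, 78.3]), 'a': 13.8, 'pa': np.float64(-141.5), 'A': 4021}
{'px': array([173., 202.]), 'c': array([581.6, 309.9]), 'rc': array([581.6, 310.1]), 's': array([73.7, 74.2]), 'a': 73.1, 'pa': np.float64(157.6), 'A': 5142}
wood {'px': array([190., 236.]), 'c': array([511.4, 270.7]), 'rc': array([511.4, 270.6]), 's': array([245.2, 243.4]), 'a': 73.6, 'pa': np.float64(79.9), 'A': 58663}
1085.0789 1052.7401 1067.0953 1068.9211
[[ 0.33  -0.    -0.944]
 [ 0.944 -0.001  0.33 ]
 [-0.001 -1.     0.   ]] 19.0
```

View pics/crop1.png

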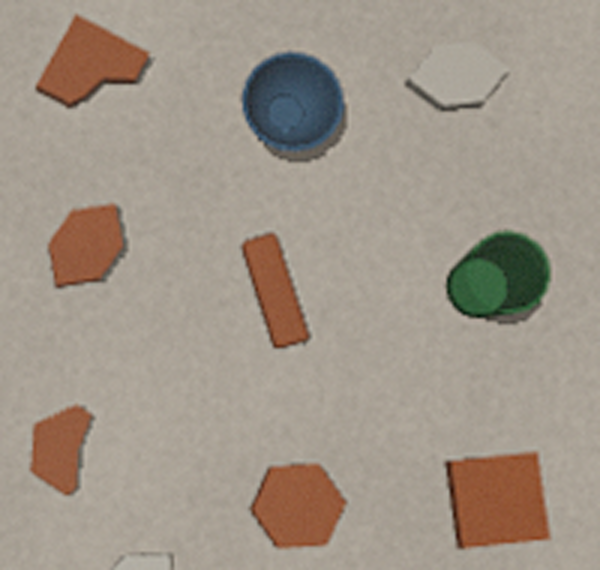

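View pics/felt.png

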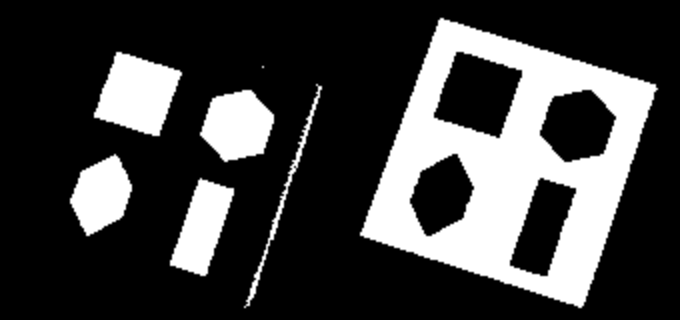

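The crop confirms it:
- **Sound tiles:** square (486,291), hexagon (419,293), strip (412,222), and the only terracotta long hexagon (349,207) with all its corners.
- **Seconds:** (350,145) and (340,274) have ragged notches, so I leave them.

The recesses segment cleanly. The tray axis is at -16.4°, and the measured recess shapes agree with it. I'll take the square first, touching the bench once to calibrate fingertip height.

```bash
cat >> h.py <<'E'
from rig import bot
def quat(deg):
    a=np.radians(deg); x=np.array([np.cos(a),np.sin(a),0]); y=np.array([0,0,-1.])
    q=R.from_matrix(np.c_[x,y,np.cross(x,y)]).as_quat(); return np.r_[q[3],q[:3]]
def choose(p,q0,g,t,syms):
    """grip angle and its placing angle (tile turned by the same amount) with the wrist nearest mid-range"""
    best=None
    for s in syms:
        for h in (0,180):
            for t2 in syms:   # tile symmetry at the recess
                A=g+s+h; B=t+t2+h
                j=bot.ik([*p,120],quat(A)); k=bot.ik([*q0,120],quat(B))
                if j is None or k is None: continue
                c=max(abs(j[5]),abs(k[5]))
                if best is None or c<best[0]: best=(c,A,B)
    print("wrist",best); return best[1:]
def pick(p,A,zg,opening,touch=False):
    bot.move_gripper(opening); bot.move_to([*p,120],quat(A))
    if touch:
        bot.servo_line([*p,35],speed=120)
        hit=bot.servo_line([*p,-5],speed=20,until_force=4)
        s=bot.read_state(); print("touch",hit,s["ee_pos"],s["ft_force"],s["grip_width"])
        zg=s["ee_pos"][2]+11
    bot.servo_line([*p,zg],speed=100 if not touch else 40)
    bot.move_gripper(0,30); s=bot.read_state(); print("grip",s["grip_width"],s["ee_pos"],s["clock"])
    bot.servo_line([*p,120],speed=180); print("held",bot.read_state()["grip_width"])
    return zg
def above(r,B): bot.move_to([*r,80],quat(B)); print("clock",bot.read_state()["clock"],bot.read_state()["ee_pos"])
def lower(r,zg,opening):
    bot.servo_line([*r,zg+15],speed=100)
    hit=bot.servo_line([*r,zg+7],speed=12,until_force=4)
    s=bot.read_state(); print("down",hit,s["ee_pos"],"expect",zg+10,s["ft_force"],s["clock"])
    bot.move_gripper(opening); bot.servo_line([*r,120],speed=180)
    print("clock",bot.read_state()["clock"])
E
python3 - <<'E'
from h import *
p,r=[406.6,-344.1],[581.6,310]
A,B=choose(p,r,6.9,-16.4,(0,90))
zg=pick(p,A,None,80,True)
above(r,B)
c=bot.read_camera("scene"); im=c["image"]; np.savez("s1.npz",**{k:np.array(v) for k,v in c.items()})
cv2.imwrite("pics/s1.png",cv2.resize(im[60:300,300:560],None,fx=2.4,fy=2.4))
open("zg","w").write(f"{zg} {A} {B}")
E
```

```text
wrist (np.float64(0.8915275460498662), 6.9, -16.4)
touch True [ 406.57370565 -344.06333623    7.98676044] [-2.33377295  0.71288509  6.7004987 ] 79.79116461748076
grip 58.98809149914964 [ 406.5405849  -344.07249344   19.02658276] 6.3917
held 59.15316125634492
clock 9.5083 [581.99058806 309.19120203  80.0637913 ]
```

View pics/s1.png

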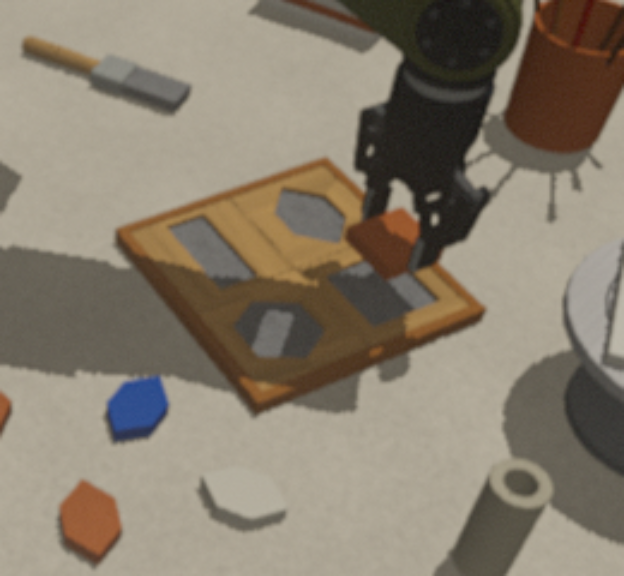

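The scene picture shows the square held level above its recess. At 80 mm opening the tips stand 8 mm ahead of the TCP, so they retract roughly as the square of the opening. I'll set it down and carry on with the hexagon.

Run:
```python
from h import *
lower([581.6,310],19.0,72)
p,r=[400,-207.2],[550,202.5]
A,B=choose(p,r,1.2,13.6,(0,60,120))
pick(p,A,20,76)
c=bot.read_camera("top"); cv2.imwrite("pics/t2.png",cv2.resize(c["image"][150:320,100:460],None,fx=2.2,fy=2.2))
open("hex","w").write(f"{A} {B}")
```

```text
down True [581.7080798  310.06759387  29.08674476] expect 29.0 [-0.75909571 -0.86672752  6.34963963] 10.6583
clock 11.6
wrist (np.float64(0.5802240475291764), 1.2, 13.6)
grip 55.4969932225793 [ 400.25496716 -207.37196849   20.76118223] 15.275
held 55.34102508641389
```

View pics/t2.png

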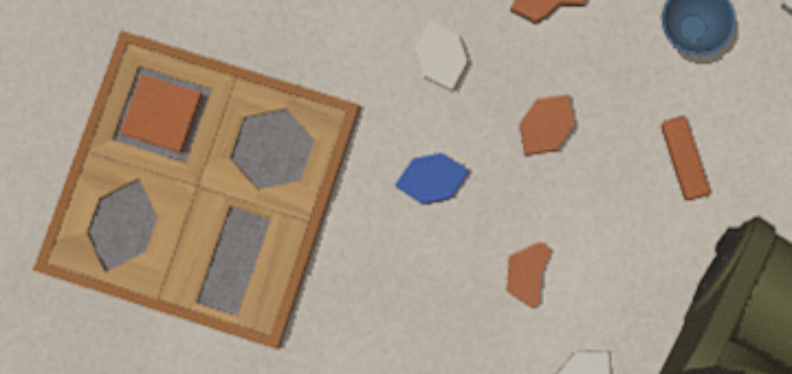

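The square sits inside its recess at about (160,110) in the crop, with felt showing round it. Next I place the hexagon, then do the pointed tile.

Run:
```python
from h import *
A,B=map(float,open("hex").read().split()); r=[550,202.5]
above(r,B); lower(r,20.7,68)
p,r=[578,-59.9],[474,341.5]
A,B=choose(p,r,56.3,73.6,(0,180))
pick(p,A,22,62)
above(r,B); lower(r,22,57)
c=bot.read_camera("scene"); cv2.imwrite("pics/s3.png",cv2.resize(c["image"][100:350,220:540],None,fx=2.2,fy=2.2))
```

```text
clock 17.6417 [550.2256209  201.46550589  80.07192046]
down True [550.11089352 202.59107631  30.88261699] expect 30.7 [-0.82153755 -0.31101111  6.29480365] 18.7167
clock 19.65
wrist (np.float64(1.1489111569078065), 56.3, 73.6)
grip 43.32874277196224 [578.37889556 -59.97307134  22.79200966] 22.425
held 43.119008816241156
clock 24.6583 [474.6165165  340.68415668  79.99971888]
down True [474.14785688 341.633482    32.78747152] expect 32 [-1.27202206 -1.33757914  6.59068572] 25.7
clock 26.6333
```

View pics/s3.png

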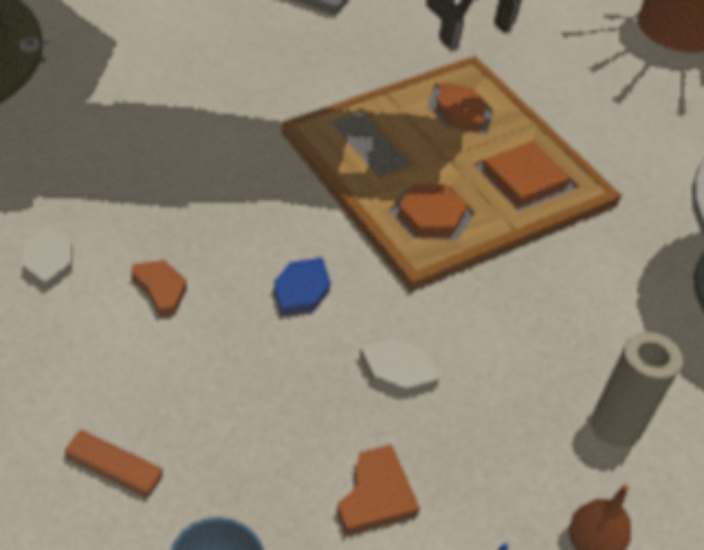

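The square, hexagon and pointed tile all lie in their recesses, and the strip is left at (113,463). I'll place it, move the arm clear and check.

Run:
```python
from h import *
p,r=[548,-191.8],[442.4,234.2]
A,B=choose(p,r,107.9,73.6,(0,180))
pick(p,A,24,48)
above(r,B); lower(r,24.5,40)
bot.move_to([330,-350,200],quat(0)); bot.dwell(.3)
c=bot.read_camera("top"); im=c["image"]; d=c["depth"]
cv2.imwrite("pics/t4.png",cv2.resize(im[120:330,100:460],None,fx=2.2,fy=2.2))
print(bot.read_state()["clock"])
q=np.array(c["attitude"]); Rm=R.from_quat(np.r_[q[1:],q[0]]).as_matrix(); f=240/np.tan(np.radians(c["fovy"])/2)
for k in blobs(red(im)[:, :390].copy()):
    x,y=k[:,0].mean(0)
    if not(120<y<320 and x>120): continue
    m=np.zeros((480,640),np.uint8); cv2.drawContours(m,[k],-1,255,-1); m=cv2.erode(m,np.ones((5,5)))
    v,u=np.nonzero(m)
    if len(v)<10: continue
    dd=d[v,u]; W=(np.c_[(u-c["cx"])/f*dd,(v-c["cy"])/f*dd,dd]@Rm.T+c["eye"])
    G=np.c_[W[:,:2]-W[:,:2].mean(0),np.ones(len(W))]; s=np.linalg.lstsq(G,W[:,2],rcond=None)[0]
    print(info(c,k,25),"z %.1f slope deg %s"%(s[2],np.degrees(s[:2]).round(2)))
```

```text
wrist (np.float64(0.8708662487206116), 287.9, 73.6)
grip 25.231778998685783 [ 548.34809061 -191.93542884   24.73340183] 30.3083
held 24.888548865190273
clock 32.6083 [442.67653397 233.76017897  79.79471064]
down True [442.56071047 234.27583328  34.71470834] expect 34.5 [-1.04140911 -0.56281057  7.4777747 ] 33.65
clock 34.5667
37.0667
{'px': array([340., 274.]), 'c': array([435.7, -43. ]), 'rc': array([436. , -41.4]), 's': array([33.8, 58. ]), 'a': 78.5, 'pa': np.float64(168.1), 'A': 1392} z 24.9 slope deg [-141.43  255.03]
{'px': array([190., 236.]), 'c': array([510.3, 268.5]), 'rc': array([510.4, 268.3]), 's': array([241.6, 239.6]), 'a': 73.6, 'pa': np.float64(69.4), 'A': 56813} z 19.1 slope deg [ -4.77 -11.74]
{'px': array([350., 145.]), 'c': array([707.3, -60.3]), 'rc': array([701.1, -62.7]), 's': array([58.3, 59.2]), 'a': 62.0, 'pa': np.float64(110.4), 'A': 2487} z 14.3 slope deg [-0.56 -0.17]
```

View pics/t4.png

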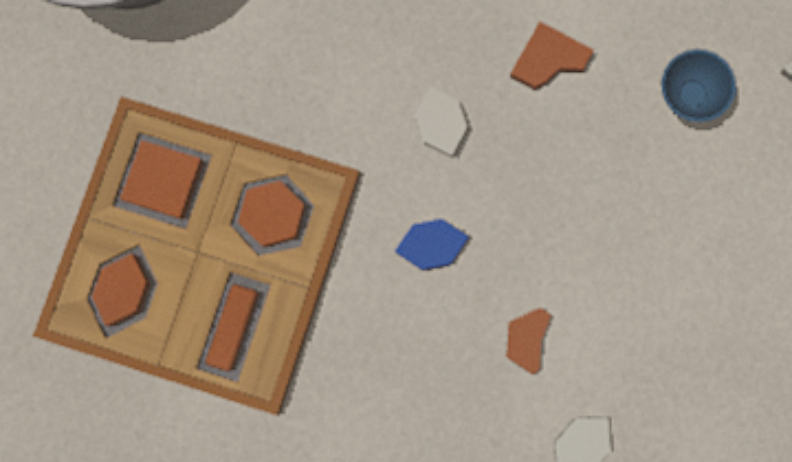

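All four tiles appear in their recesses with felt showing round them. The wooden rim merged into that colour mask, so I'll check heights and offsets per tile and hand in if they are fine.

Run:
```python
from h import *
c=bot.read_camera("top"); im=c["image"]; d=c["depth"]
q=np.array(c["attitude"]); Rm=R.from_quat(np.r_[q[1:],q[0]]).as_matrix(); f=240/np.tan(np.radians(c["fovy"])/2)
m=red(im); ok=True
rec=dict(sq=[581.6,310],hex=[550,202.5],pt=[474,341.5],st=[442.4,234.2]); px=dict(sq=(174,202),hex=(224,217),pt=(155,253),st=(206,269))
cs=blobs(np.zeros_like(m)); cs,_=cv2.findContours(m,cv2.RETR_LIST,cv2.CHAIN_APPROX_NONE)
for n,(u0,v0) in px.items():
    k=[k for k in cs if 200<cv2.contourArea(k)<1500 and cv2.pointPolygonTest(k,(u0,v0),False)>0][0]
    i=info(c,k,25); v,u=np.mgrid[v0-6:v0+7,u0-6:u0+7].reshape(2,-1); s=(m[v,u]>0)&(d[v,u]>0); v,u=v[s],u[s]; dd=d[v,u]
    W=np.c_[(u-c["cx"])/f*dd,(v-c["cy"])/f*dd,dd]@Rm.T+c["eye"]
    W=W[abs(W[:,2]-np.median(W[:,2]))<5]
    S=np.linalg.lstsq(np.c_[W[:,:2]-W[:,:2].mean(0),np.ones(len(W))],W[:,2],rcond=None)[0]
    off=np.array(i["c"])-rec[n]; print(n,"off",off,i["s"],i["a"],i["pa"],"z",S[2].round(1),"tilt",np.degrees(S[:2]).round(1))
    ok&=np.linalg.norm(off)<6.5 and abs(S[2]-25)<3
print(ok)
if ok: print(bot.read_state()["clock"]); bot.finish_job()
```

```text
sq off [-1.5 -2.3] [60.4 59.2] 73.7 75.7 z 23.9 tilt [ 0.9 -1.6]
hex off [-0.6 -1.8] [61.6 54.2] 46.7 45.8 z 23.8 tilt [-1.2 -2.2]
pt off [ 0.1 -1.2] [50.  50.5] 28.3 163.7 z 24.3 tilt [-0.2 -2. ]
st off [-1.4 -0.9] [24.9 77.4] 74.2 163.6 z 23.6 tilt [ 1.5 -0.5]
True
37.1167
the job is handed in; nothing more can be done
```

All four sound tiles are in their matching recesses, placed in the order square, hexagon, long pointed hexagon, strip. I handed the job in at 37 s on the robot's clock, against the 109 s limit.

- **Setting down:** each tile was lowered at 12 mm/s until light contact with the felt, at 6–7.5 N. Contact came within 0.8 mm of the expected height, so nothing was dropped.
- **Position:** the last top-camera check put each tile within 3 mm of its recess centre and turned to match the outline. There is 8 mm of clearance all round.
- **Lying flat:** tops measured 23.6–24.3 mm against the expected 25 mm, which is within calibration. The depth fit showed up to about 2° of apparent tilt. I read that as depth noise, because the pictures show the tiles lying flat in their recesses.
- **Left alone:** I did not touch either chipped piece or any of the blue and white look-alikes.
- **Failed check:** my first automatic check after placing missed the tiles because the wooden rim merged with them in the colour mask. It also gave a meaningless tilt reading for the chipped hexagon. I repeated the check for each tile, and all four passed before hand-in.

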